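# Lay out the sieves for the bench sweepings

### The job

Get the sieving place ready for the bench sweepings: on the receiver pan seat the fine sieve and on that the coarse sieve, each dropped fully home so that the sweepings are sorted on the way down. Leave the lid off: lay it, knob up, straight to the left of the stack, stand the lidded tin for the filings straight to the right of it and the empty beaker for the offcuts straight behind it (away from you), each on the bench with a gap of about 40 mm to the stack.

Things in the scene. Friction and masses are not known exactly. Their poses are not given: they have to be found in the camera images.
- receiver: Receiver: shallow open round brass pan with a closed floor, 60 mm outside diameter, 24 mm tall, wall 3 mm (54 mm inside), on a black suction foot (68 mm across, 6 mm of the height) that holds it fast to the bench. Origin at the centre of its underside. Its axes are the world's: z up, x away from the robot (behind), y to the robot's left.
- fine_sieve: Fine sieve: open brass cylinder, 60 mm outside, 54 mm inside, 31 mm tall in all, with a close steel mesh (like grey cloth). Its lowest 7 mm are a spigot tapering from 50 to 43 mm at the foot, which drops into a 54 mm rim until the ledge above it sits on that rim. Loose, about 90 g. Origin: centre of the spigot's underside, z up; seated, 17 mm above the receiver's origin.
- coarse_sieve: Coarse sieve: like the fine sieve (60 mm outside, same 7 mm tapered spigot), but deeper, 50 mm tall in all, and with a wide open mesh, a few thin steel wires 10.5 mm apart, through which what is below shows. Loose, stands on the spigot, about 120 g. Origin: centre of the spigot's underside, z up; seated in the fine sieve it is 24 mm above that sieve's origin.
- sieve_lid: Lid of the sieve set: solid brass disc, 60 mm diameter, with a small round black knob in the middle. It rests on its own 7 mm spigot (43 mm at the foot); its 60 mm rim spans heights 7 to 15 mm, the knob (17 mm diameter) stands up to 27 mm. Loose, about 80 g. Origin: centre of the spigot's underside, z up.
- lidded_tin: Small round white tin with its lid on (the lid does not come off), 46 mm diameter, 18 mm tall. Loose, about 50 g. Origin: centre of its underside, z up.
- beaker: Empty plain whitish-grey beaker, 74 mm tall, round, 63 mm diameter at its rim (its widest place), tapering to 50 mm at the foot, open at the top, stands upright. Loose, about 60 g. Origin: centre of its underside, z up.

How it is judged (in metres and radians):
At the end, for the whole second after the job is handed in: Fine sieve home and level in the receiver, coarse sieve home and level in it (each centred within 5 mm). Centres: lid 100 mm left of the receiver, tin 93 mm right, beaker 101.5 mm behind (40 mm gaps), each within 15 mm along and across, upright on the bench. All released, at rest (horizontal distance between fine_sieve and receiver below 0.005 m and z of fine_sieve in the frame of receiver below 0.0195 m and angle between each of fine_sieve, coarse_sieve's own z axis and vertical below 0.05 rad and horizontal distance between coarse_sieve and fine_sieve below 0.005 m and z of coarse_sieve in the frame of fine_sieve between 0.02 and 0.0265 m and x of sieve_lid in the frame of receiver between -0.015 and 0.015 m and y of sieve_lid in the frame of receiver between 0.085 and 0.115 m and height (world z) of each of sieve_lid, lidded_tin, beaker below 0.004 m and angle between each of sieve_lid, lidded_tin, beaker's own z axis and vertical below 0.08 rad and x of lidded_tin in the frame of receiver between -0.015 and 0.015 m and y of lidded_tin in the frame of receiver between -0.108 and -0.078 m and x of beaker in the frame of receiver between 0.0865 and 0.1165 m and y of beaker in the frame of receiver between -0.015 and 0.015 m and linear speed of each of fine_sieve, coarse_sieve, sieve_lid, lidded_tin, beaker below 0.01 m/s); the robot touches nothing.
It also fails if it takes over 128 s, if anything falls off the work surface, if the arm or the gripper's body presses on something with over 40 N, if the wrist force passes 120 N, or if a joint passes its speed limit or range.

### The arm

A 7-joint arm with a two-finger parallel gripper is mounted at the origin on a cart in front of the work surface, level with it; the furniture and walls round the work are solid. World frame = base frame: x ahead of the robot, y to its left, z up, the work surface at z = 0. Lengths are in mm, angles in rad, forces in N, time in s.
With the tool pointing down it reaches from about 350 to 775 mm from the base axis. Payload 3.1 kg.
Tool frame: the origin (TCP) lies midway between the tips of the shut fingers; the grasp point (between the pads) lies 19 mm behind it; z points along the fingers, y is the direction in which the jaws open and shut (so a half turn about z gives the same grasp; the last joint's range is limited). The gripper opens to 85 mm and grips with 20 to 120 N. Pads are 22 mm wide; open, the fingers measure 114 mm over their backs; the gripper's body (76 mm by 85 mm) begins 54 mm behind the grasp point. The pads swing forward as they close: fully open they stand 13 mm farther back than shut.
Start: joints at [-1.202, 0.311, 0.014, 1.512, -0.004, 1.319, -0.027], TCP at [219.614, 504.269, 231.304] pointing down, gripper open.
Joint ranges: [-2.7, 2.7], [-0.3, 1.91], [-1.27, 1.3], [0.12, 2.57], [-1.44, 4.58], [0.2, 2.03], [-3.05, 3.05]. Speed limits (rad/s): [2.79, 2.79, 3.14, 3.14, 3.14, 3.14, 3.14].

### API

Orientations are given as a unit quaternion [w, x, y, z].
In Python, from rig import r, imaging gives the robot as it stands.
- The arm moves only by the shell command python3 -m handwheel 'ROWS' [FORCE]. ROWS is JSON, a list of rows, each a list of 3 entries, a list of its own where there are three numbers: the shift along the tool's x, y, z in units of 30 cm (1.0 is 30 cm), then the turn about the tool's z in units of pi rad (1.0 is pi rad), then the gripper's target within -1 to 1 (fully open at 1, half-way at 0, shut at -1). A call has 1 to 20 rows; each row is the pose to reach, as a shift and turn from the pose commanded when the call began, along the tool's axes at that moment, turning the shorter way round; what a row does not reach only later rows make up. A row lasts 1/8 s, in which the tool goes at most 62.5 mm and 10.7 degrees, less where a joint would pass 70% of its speed; a pose out of reach is approached as far as the arm can. A call with a number of a shift or a turn outside -1 to 1 is refused whole. A call with a gripper value outside its range is refused whole. The fingers move at their own pace and stop on an object; FORCE is the grip in N (left out, the last holds). Time passes only in rows, so rows that repeat a pose let the fingers close. It gives the time, the measured TCP pose, the force and the opening at its end, in the units of the state.
- r.state(): the state, without advancing time (a new reading comes with each control period).
- imaging.snapshot(name): name is "scene" or "top" or "wrist"; returns (picture, depth): 480x640x3 uint8, blue, green, red; 480x640 float32, mm along the optical axis (not along the pixel's ray), 0 where there is no reading.
- imaging.calibration(name): a dict with "K" (3x3 intrinsics, pixels), "R" (3x3) and "t" (3): a world point X has camera coordinates R X + t. Camera axes: x right, y down, z forward; pixel columns grow to the right and rows downward; lengths in mm; the calibration is good to about 2 mm. A picture is of the moment at which its call begins: read the wrist's pose just before it. calibration takes no time and is no camera call; for the wrist camera it gives the pose at the moment of the call.
- r.close_job(): hands the job in, once; it reports no verdict.
The state is a dict: "time_s": time; "q": joint angles; "joint_velocities": joint speeds; "joint_torque": joint torques, N m; "position": TCP position; "orientation": TCP orientation; "ft_force": force on the tool from outside, world axes, zero at the start; "wrist_torque": the same for the moment, N m; "opening": opening from 0.0 (shut) to 1.0 (fully open).
Only numpy, scipy, OpenCV 4.12 (cv2) and the standard library are available. Lean on these libraries where they do the work, as an engineer would, in place of code of your own. Each camera call takes 0.05 s, during which the arm holds its last target. There are 200 camera calls.

## Working session

There is one attempt and no reset: what is moved stays moved. The work goes in short steps, Python scripts to look and compute and a shell command to move; the robot and the scene stay as the last step left them, time stands still between calls to the robot, and variables do not carry over. Pictures are saved under pics/ and viewed, about 12 in all and at most 16, crops included, and the job is handed in when it is done.

```bash
mkdir -p pics; ls; python3 - <<'E'
from rig import r, imaging
import cv2,numpy as np
s=r.state();print({k:np.round(v,3).tolist() for k,v in s.items()})
for n in("scene","top"):
    p,d=imaging.snapshot(n);cv2.imwrite(f"pics/{n}0.png",p);np.save(f"{n}0.npy",d)
    c=imaging.calibration(n);print(n,np.round(c["K"],1).tolist(),np.round(c["R"],3).tolist(),np.round(c["t"],1).tolist())
c=imaging.calibration("wrist");print(np.round(c["K"],1).tolist(),np.round(c["R"],3).tolist(),np.round(c["t"],1).tolist())
E
```

```text
pics
{'time_s': 0.0, 'q': [-1.202, 0.312, 0.014, 1.513, -0.004, 1.319, -0.027], 'joint_velocities': [-0.001, -0.001, 0.002, -0.001, 0.0, 0.0, 0.001], 'joint_torque': [-0.0, -37.991, 0.146, -23.06, 0.012, 0.014, 0.0], 'position': [219.324, 503.568, 230.223], 'orientation': [-0.0, 0.204, 0.979, -0.001], 'ft_force': [0.025, 0.534, -0.602], 'wrist_torque': [0.012, -0.017, 0.007], 'opening': 1.004}
scene [[578.5, 0.0, 317.9], [0.0, 578.5, 242.2], [0.0, 0.0, 1.0]] [[0.898, -0.44, -0.025], [-0.196, -0.349, -0.916], [0.395, 0.827, -0.399]] [-478.3, 151.5, 1005.7]
top [[519.1, 0.0, 322.2], [0.0, 519.1, 237.2], [0.0, 0.0, 1.0]] [[0.006, -1.0, 0.014], [-0.993, -0.007, -0.118], [0.118, -0.013, -0.993]] [24.2, 536.6, 1177.2]
[[355.4, 0.0, 316.8], [0.0, 355.4, 242.1], [0.0, 0.0, 1.0]] [[0.399, 0.917, -0.002], [0.871, -0.379, 0.313], [0.287, -0.126, -0.95]] [-549.2, -40.7, 380.9]
```

View pics/top0.png

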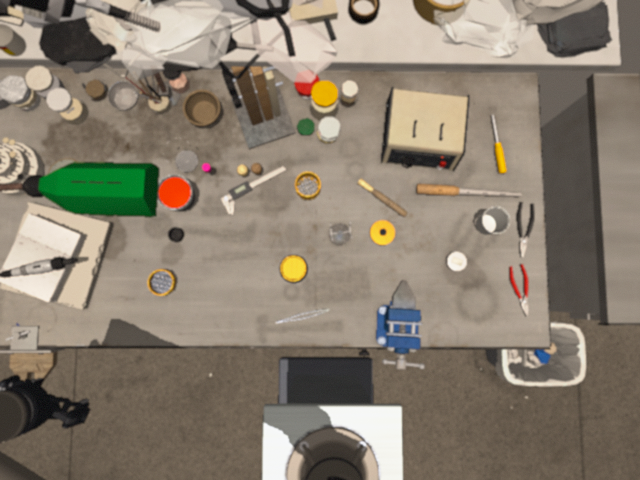

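View pics/scene0.png

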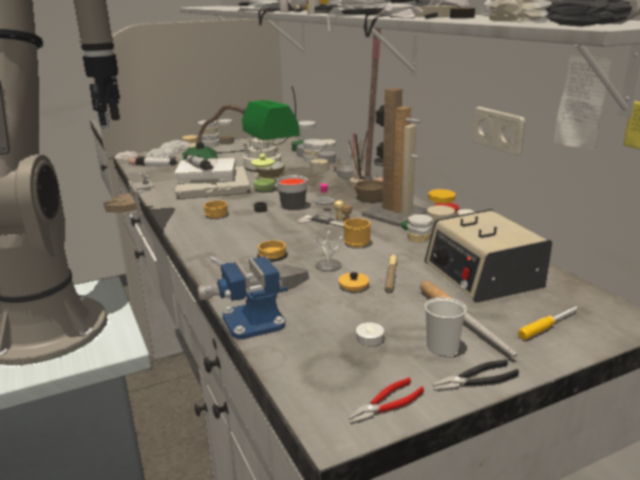

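The top view shows the receiver (293,268), the lid (383,232) and the tin (457,261). It also shows the beaker (493,221), a tall sieve (307,185) and a short sieve (161,282). A glass stands at (340,233). In the scene view the pan is at (272,250), the tall sieve at (357,232) and the short one at (216,209).

```bash
cat > h.py <<'E'
from rig import r, imaging
import cv2,numpy as np
def ray(c,u,v):
    K,R,t=(np.array(c[k],float) for k in "KRt")
    d=R.T@np.linalg.inv(K)@np.array([u,v,1.]); return -R.T@t,d
def atz(c,u,v,z):
    o,d=ray(c,u,v); return o+d*(z-o[2])/d[2]
def pt(c,u,v,dep):
    o,d=ray(c,u,v); return o+d*dep
def proj(c,X):
    p=np.array(c["K"])@(np.array(c["R"])@np.array(X,float)+np.array(c["t"])); return p[:2]/p[2]
def cloud(c,d):
    K,R,t=(np.array(c[k],float) for k in "KRt")
    v,u=np.mgrid[:480,:640]; P=np.stack([(u-K[0,2])/K[0,0]*d,(v-K[1,2])/K[1,1]*d,d],-1)
    W=(P-t)@R; W[d<=0]=np.nan; return W
E
python3 - <<'E'
from h import *
from scipy.ndimage import label
for n,lst in (("top",{"recv":(293,268),"fine":(161,282),"coarse":(307,185),"lid":(383,232),"tin":(457,261),"beaker":(493,221),"glass":(340,233)}),
   ("scene",{"recv":(272,250),"fine":(216,209),"coarse":(357,232),"lid":(354,282),"tin":(370,334),"beaker":(444,327),"glass":(328,250)})):
    c=imaging.calibration(n);d=np.load(n+"0.npy");W=cloud(c,d)
    for k,(u,v) in lst.items():
        w=W[v-45:v+46,u-40:u+41].reshape(-1,3)
        g=atz(c,u,v,10)
        m=(w[:,2]>7)&(np.hypot(w[:,0]-g[0],w[:,1]-g[1])<(60 if n=="top" else 75))
        w=w[m]
        if len(w): print(n,k,np.round(g[:2]),len(w),"x",np.percentile(w[:,0],[2,98]).round(),"y",np.percentile(w[:,1],[2,98]).round(),"z",np.percentile(w[:,2],[50,98]).round(1))
    print("bench z",np.nanmedian(W[240:280,230:260,2]))
p=cv2.imread("pics/top0.png");a=cv2.resize(p[160:310,130:330],None,fx=4,fy=4,interpolation=2)
cv2.imwrite("pics/topcrop.png",a)
E
```

```text
top recv [466.  96.] 446 x [435. 493.] y [ 67. 123.] z [10.3 27.3]
top fine [431. 403.] 599 x [403. 458.] y [370. 426.] z [13.1 34.4]
top coarse [665.  64.] 409 x [629. 686.] y [34. 92.] z [26.9 54.4]
top lid [ 552. -117.] 517 x [523. 597.] y [-150.  -88.] z [15.6 29.3]
top tin [ 485. -292.] 318 x [463. 504.] y [-311. -268.] z [18.5 23.6]
top beaker [ 581. -381.] 582 x [546. 602.] y [-395. -336.] z [47.2 76.3]
top glass [549. -15.] 372 x [525. 571.] y [-39.  10.] z [12.1 71. ]
bench z 0.25807428162452106
scene recv [468.  96.] 392 x [435. 492.] y [ 61. 121.] z [15.8 24. ]
scene fine [437. 411.] 327 x [402. 457.] y [364. 426.] z [20.6 30.4]
scene coarse [680.  93.] 677 x [629. 686.] y [28. 88.] z [33.9 49.5]
scene lid [ 551. -122.] 565 x [522. 620.] y [-176.  -95.] z [13.9 25.9]
scene tin [ 483. -295.] 450 x [461. 503.] y [-315. -273.] z [16.8 18.8]
scene beaker [ 602. -335.] 2045 x [544. 649.] y [-398. -338.] z [48.2 72.8]
scene glass [575.  36.] 528 x [529. 648.] y [-34.  73.] z [25.6 66.7]
bench z -0.12448529164575386
```

View pics/topcrop.png

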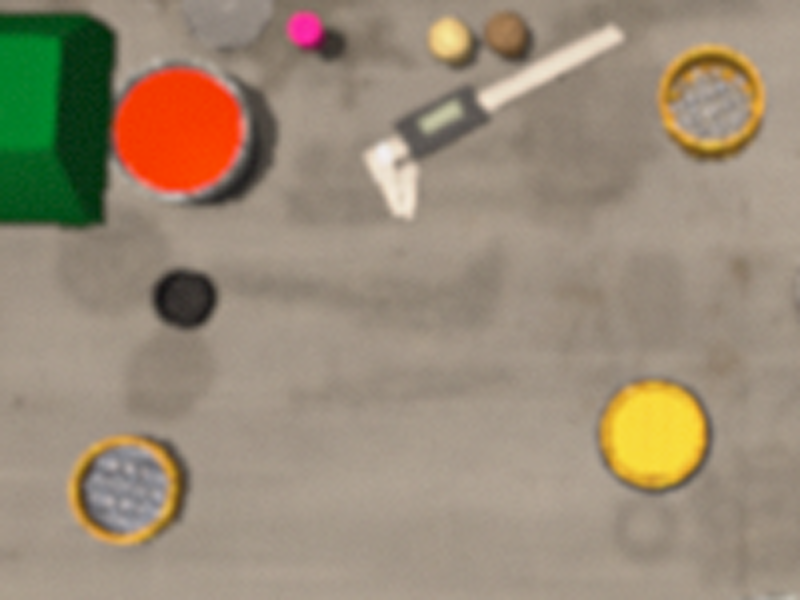

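Positions so far, from depth: receiver about (464,95), fine (430,397), coarse (657,62), lid (550,-120), tin (483,-291), beaker (573,-367). The two views agree, and heights match the text. I'll move over the fine sieve, tool squared to the world.

```bash
python3 -m handwheel '[[[-0.786,-0.048,0.204],-0.131,1],[[-0.786,-0.048,0.204],-0.131,1],[[-0.786,-0.048,0.204],-0.131,1],[[-0.786,-0.048,0.204],-0.131,1],[[-0.786,-0.048,0.204],-0.131,1],[[-0.786,-0.048,0.204],-0.131,1],[[-0.786,-0.048,0.204],-0.131,1],[[-0.786,-0.048,0.204],-0.131,1]]' 30
cat >> h.py <<'E'
def rims(n,guesses,save=None):
    """brass-rim outline: convex hull ellipse of yellow blob -> centre at height z; guesses name:(x,y,z,rad)"""
    c=imaging.calibration(n);p,d=imaging.snapshot(n);W=cloud(c,d);out={}
    for k,(x,y,z,rad) in guesses.items():
        m=(abs(W[...,2]-z)<4)&(np.hypot(W[...,0]-x,W[...,1]-y)<rad+14)
        q=W[m]
        if len(q)<20: out[k]=None;continue
        (cx,cy),R=cv2.minEnclosingCircle(q[:,:2].astype(np.float32))
        # least squares circle on rim points
        from scipy.optimize import least_squares
        hull=cv2.convexHull(q[:,:2].astype(np.float32))[:,0]
        f=least_squares(lambda a:np.hypot(hull[:,0]-a[0],hull[:,1]-a[1])-a[2],[cx,cy,R],loss="soft_l1").x
        out[k]=(np.round(f,1),len(q),round(float(np.median(q[:,2])),1)); print(n,k,*out[k])
    if save: cv2.imwrite(save,p)
    return p,d,c,W
E
python3 - <<'E'
from h import *
G={"fine":(430,397,31,30),"coarse":(657,62,50,30),"recv":(464,95,24,30),"lid":(550,-120,15,30),"tin":(483,-291,18,23),"beaker":(573,-367,74,31.5)}
s=r.state();print(s["time_s"],s["position"],s["orientation"])
rims("wrist",{"fine":G["fine"]},"pics/w1.png");rims("top",G);rims("scene",G)
E
```

```text
time_s: 1.1
position: [428.5, 398.5, 170.5]
orientation: [-0.0, -0.002, 1.0, 0.001]
ft_force: [-0.2, -0.3, 0.1]
opening: 1.001
1.1 [428.53910934 398.47278171 170.50739885] [-8.07304803e-05 -2.07323275e-03  9.99997716e-01  5.13486198e-04]
wrist fine [430.4 397.7  30.2] 1015 31.4
top fine [429.7 398.   29.7] 95 30.6
top coarse [658.   62.1  29.9] 126 50.1
top recv [464.4  94.8  29.9] 105 24.1
top lid [ 550.7 -115.    29.3] 396 15.5
top tin [ 483.4 -289.4   23. ] 282 18.5
top beaker [ 573.6 -365.2   31. ] 109 73.7
scene fine [430.7 394.   30.3] 68 28.8
scene coarse [657.9  58.5  30.7] 92 48.0
scene recv [463.9  91.1  29.6] 95 21.7
scene lid [ 550.7 -119.1   29.7] 322 13.8
scene tin [ 482.5 -293.1   23.1] 367 17.2
scene beaker [ 572.9 -368.7   31.9] 179 71.8
```

View pics/w1.png

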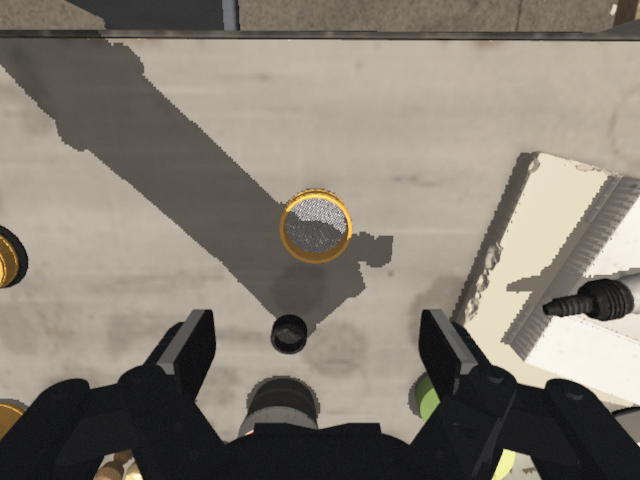

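The picture shows the fine (close-mesh) sieve at (316,226), with free bench around it. The wrist measurement agrees with the top camera; the scene camera is about 4 mm off in y. Grasping now.

```bash
python3 -m handwheel '[[[-0.006,-0.003,0.2],0,1],[[-0.006,-0.003,0.4],0,1],[[-0.006,-0.003,0.5],0,1],[[-0.006,-0.003,0.55],0,1],[[-0.006,-0.003,0.55],0,1],[[-0.006,-0.003,0.55],0,-1],[[-0.006,-0.003,0.55],0,-1],[[-0.006,-0.003,0.55],0,-1],[[-0.006,-0.003,0.55],0,-1],[[-0.006,-0.003,0.55],0,-1],[[-0.006,-0.003,0.55],0,-1],[[-0.006,-0.003,0.55],0,-1],[[-0.006,-0.003,0.55],0,-1]]' 30
```

```text
time_s: 2.88
position: [433.2, 397.4, 7.5]
orientation: [0.002, -0.0, 1.0, 0.002]
ft_force: [-0.9, -1.0, 5.9]
opening: 0.702
```

```bash
python3 -m handwheel '[[[0,0,-0.2],0,-1],[[0,0,-0.42],0,-1],[[0.02,-0.2,-0.42],0,-1],[[0.02,-0.4,-0.42],0,-1],[[0.02,-0.6,-0.42],0,-1],[[0.02,-0.8,-0.42],0,-1],[[0.02,-0.95,-0.42],0,-1],[[0.02,-1,-0.42],0,-1],[[0.02,-1,-0.42],0,-1],[[0.02,-1,-0.42],0,-1],[[0.02,-1,-0.42],0,-1]]'
python3 - <<'E'
from h import *
s=r.state();print(s["position"],s["opening"])
p=s["position"]
rims("wrist",{"recv":(464.4,94.8,24,30),"held":(p[0],p[1],p[2]+26,30)},"pics/w2.png");rims("top",{"recv":(464.4,94.8,24,30)})
E
```

```text
time_s: 4.25
position: [426.1, 97.9, 131.1]
orientation: [0.0, -0.002, 1.0, 0.0]
ft_force: [0.3, 0.1, -1.3]
opening: 0.699
[426.06618368  97.92170369 131.07424252] 0.698657505653678
wrist held [423.4  98.9  31.2] 5174 155.2
```

View pics/w2.png

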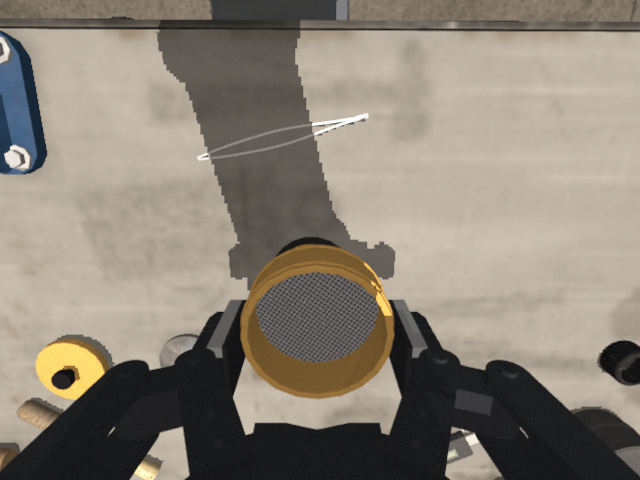

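The held sieve at (318,320) hides the receiver, because image-up points toward the robot. I'll stage farther out instead.

```bash
python3 -m handwheel '[[[-0.2,0,0],0,-1],[[-0.29,0,0],0,-1],[[-0.29,0,0],0,-1],[[-0.29,0,0],0,-1],[[-0.29,0,0],0,-1]]'
python3 - <<'E'
from h import *
s=r.state();print(s["position"],s["opening"])
p=s["position"]
rims("wrist",{"recv":(464.4,94.8,24,30),"held":(p[0]-2,p[1],p[2]+26,30)},"pics/w3.png")
E
```

```text
time_s: 4.97
position: [512.0, 96.5, 131.0]
orientation: [-0.001, -0.001, 1.0, 0.0]
ft_force: [-0.1, -0.2, -0.3]
opening: 0.7
[511.97420643  96.46903752 130.97819235] 0.6995351257720415
wrist recv [464.9  93.5  30.4] 1450 24.4
wrist held [509.   96.7  30.7] 5157 155.1
```

View pics/w3.png

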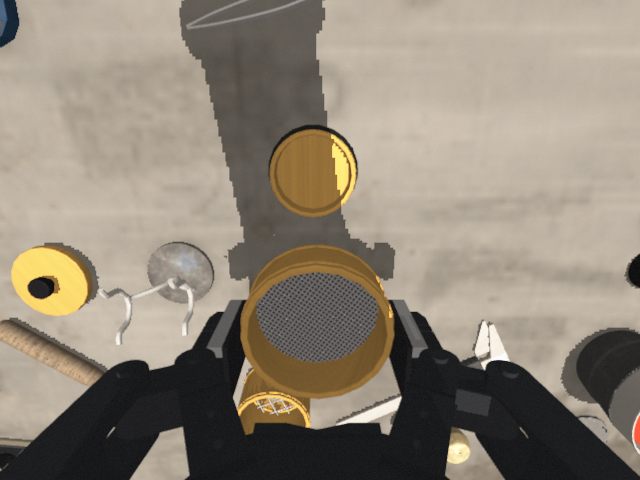

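The receiver rim is clear at (313,170), the held sieve is at (318,320) and the coarse sieve is at (275,408). Measured in the same view, the sieve must go -44 in x, -3 in y and about 107 down.

```bash
python3 -m handwheel '[[[0.147,-0.011,0],0,-1],[[0.147,-0.011,0.15],0,-1],[[0.147,-0.011,0.28],0,-1],[[0.147,-0.011,0.31],0,-1],[[0.147,-0.011,0.32],0,-1],[[0.147,-0.011,0.33],0,-1],[[0.147,-0.011,0.34],0,-1],[[0.147,-0.011,0.345],0,-1],[[0.147,-0.011,0.35],0,-1],[[0.147,-0.011,0.353],0,-1],[[0.147,-0.011,0.353],0,-1]]'
```

```text
time_s: 6.4
position: [468.9, 92.8, 25.1]
orientation: [-0.0, -0.0, 1.0, -0.0]
ft_force: [-0.1, -0.4, -2.1]
opening: 0.698
```

```bash
python3 -m handwheel '[[[0,0,0.004],0,-1],[[0,0,0.008],0,-1],[[0,0,0.008],0,-1],[[0,0,0.008],0,-1]]'; python3 -m handwheel '[[[0,0,0],0,1],[[0,0,0],0,1],[[0,0,0],0,1],[[0,0,0],0,1],[[0,0,-0.2],0,1],[[0,0,-0.4],0,1],[[-0.1,0,-0.45],0,1],[[-0.1,0,-0.45],0,1],[[-0.1,0,-0.45],0,1]]'
python3 - <<'E'
from h import *
s=r.state();print(s["position"],s["opening"])
rims("wrist",{"fine":(465,94,48,30)},"pics/w4.png");rims("top",{"fine":(465,94,48,30)})
E
```

```text
time_s: 6.9
position: [469.2, 92.8, 24.4]
orientation: [0.0, -0.0, 1.0, 0.0]
ft_force: [-3.7, -0.1, 12.1]
opening: 0.696
time_s: 8.02
position: [497.7, 92.6, 156.7]
orientation: [-0.001, -0.0, 1.0, -0.0]
ft_force: [1.1, 0.6, 0.0]
opening: 0.997
[497.67463709  92.62947692 156.73378444] 0.9973490037506877
wrist fine [466.8  92.9  30.4] 1351 48.5
```

The sieve top is at 48.5 (48 expected) and centred within 2 mm, so it is home. On to the coarse sieve.

```bash
python3 -m handwheel '[[[-0.2,-0.04,0],0,1],[[-0.4,-0.08,0],0,1],[[-0.534,-0.102,0],0,1],[[-0.534,-0.102,0.15],0,1],[[-0.534,-0.102,0.3],0,1],[[-0.534,-0.102,0.42],0,1],[[-0.534,-0.102,0.449],0,1],[[-0.534,-0.102,0.449],0,1],[[-0.534,-0.102,0.449],0,-1],[[-0.534,-0.102,0.449],0,-1],[[-0.534,-0.102,0.449],0,-1],[[-0.534,-0.102,0.449],0,-1],[[-0.534,-0.102,0.449],0,-1],[[-0.534,-0.102,0.449],0,-1],[[-0.534,-0.102,0.449],0,-1],[[-0.534,-0.102,0.449],0,-1]]' 30
```

```text
time_s: 10.12
position: [661.1, 62.2, 25.7]
orientation: [0.002, -0.0, 1.0, 0.0]
ft_force: [-0.6, 0.7, 6.5]
opening: 0.679
```

```bash
python3 -m handwheel '[[[0,0,-0.1],0,-1],[[0,0,-0.3],0,-1],[[0,0,-0.467],0,-1],[[0.2,0.05,-0.467],0,-1],[[0.4,0.1,-0.467],0,-1],[[0.437,0.103,-0.467],0,-1],[[0.437,0.103,-0.467],0,-1],[[0.437,0.103,-0.467],0,-1],[[0.437,0.103,-0.467],0,-1]]'
python3 - <<'E'
from h import *
s=r.state();print(s["position"],s["opening"])
p=s["position"]
rims("wrist",{"fine":(466,93,48,30),"held":(p[0]-2,p[1],p[2]+26,30)},"pics/w5.png")
E
```

```text
time_s: 11.25
position: [529.8, 92.4, 163.4]
orientation: [0.001, 0.0, 1.0, -0.0]
ft_force: [0.1, 0.6, -1.0]
opening: 0.683
[529.77184035  92.43706292 163.36383516] 0.6826519241996604
wrist fine [466.8  92.9  30.4] 1436 48.5
wrist held [527.4  92.4  30.9] 5500 188.2
```

View pics/w5.png

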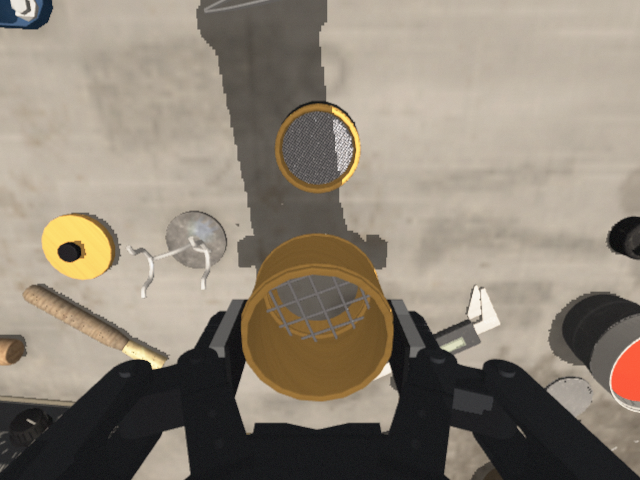

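The coarse sieve is held level (318,320). The fine sieve (318,148) sits level in the receiver. The sieve must go -60.6 in x, +0.5 in y and about 97 down.

```bash
python3 -m handwheel '[[[0.1,0.002,0],0,-1],[[0.202,0.002,0],0,-1],[[0.202,0.002,0.12],0,-1],[[0.202,0.002,0.24],0,-1],[[0.202,0.002,0.28],0,-1],[[0.202,0.002,0.29],0,-1],[[0.202,0.002,0.3],0,-1],[[0.202,0.002,0.31],0,-1],[[0.202,0.002,0.316],0,-1],[[0.202,0.002,0.32],0,-1],[[0.202,0.002,0.32],0,-1]]'
```

```text
time_s: 12.68
position: [467.5, 93.7, 67.2]
orientation: [0.0, -0.0, 1.0, 0.0]
ft_force: [0.2, 1.0, -1.5]
opening: 0.68
```

```bash
python3 -m handwheel '[[[0,0,0.004],0,-1],[[0,0,0.007],0,-1],[[0,0,0.007],0,-1],[[0,0,0.007],0,-1]]'
```

```text
time_s: 13.18
position: [467.7, 93.7, 66.5]
orientation: [0.0, -0.0, 1.0, 0.0]
ft_force: [-3.5, -0.9, 7.6]
opening: 0.682
```

```bash
python3 -m handwheel '[[[0,0,0],0,1],[[0,0,0],0,1],[[0,0,0],0,1],[[0,0,0],0,1],[[0,0,-0.2],0,1],[[0,0,-0.38],0,1],[[-0.15,0,-0.4],0,1],[[-0.15,0,-0.4],0,1],[[-0.15,0,-0.4],0,1]]'
python3 - <<'E'
from h import *
s=r.state();print(s["position"],s["opening"])
rims("wrist",{"coarse":(466,93,91,30)},"pics/w6.png");rims("top",{"coarse":(466,93,91,30),"lid":(550.7,-115,15,30)})
E
```

```text
time_s: 14.3
position: [511.5, 93.5, 184.2]
orientation: [-0.001, -0.0, 1.0, -0.0]
ft_force: [0.2, 0.1, -0.1]
opening: 0.999
[511.50732522  93.53300242 184.21503891] 0.9988176607148759
wrist coarse [465.8  93.9  30.4] 1600 91.5
top lid [ 550.9 -115.1   29.3] 410 15.4
```

View pics/w6.png

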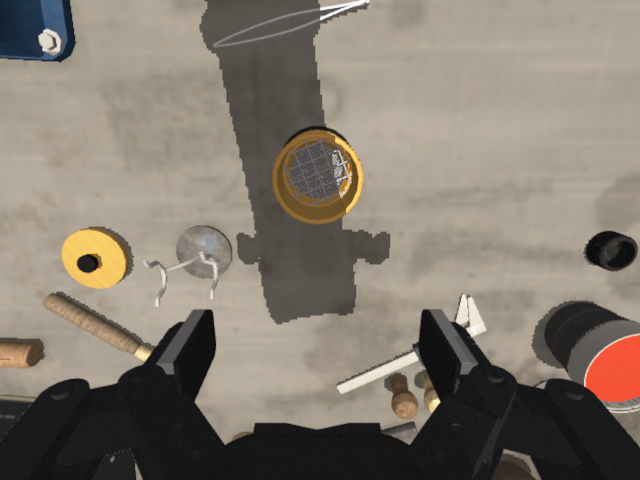

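The stack is home: coarse top at 91.5 (91 expected), centred at (318,176). The helping-hand stand at (205,255) has raised arms reaching toward the lid at (95,258), so I'll measure them before grasping the lid.

```bash
python3 - <<'E'
from h import *
for n in("wrist","top"):
    c=imaging.calibration(n);p,d=imaging.snapshot(n);W=cloud(c,d)
    m=(W[...,2]>10)&(W[...,2]<120)&(abs(W[...,0]-570)<60)&(W[...,1]<35)&(W[...,1]>-85);q=W[m]
    for lo,hi in((10,30),(30,50),(50,70),(70,120)):
        w=q[(q[:,2]>lo)&(q[:,2]<=hi)]
        if len(w):print(n,lo,hi,len(w),w.min(0).round(),w.max(0).round())
rims("wrist",{"lid":(551,-116,15,30)})
E
```

```text
wrist 10 30 1099 [525. -38.  10.] [568.   6.  30.]
wrist 30 50 253 [536. -39.  30.] [556.   9.  50.]
wrist 50 70 378 [524. -42.  50.] [567.  10.  70.]
wrist 70 120 84 [525. -41.  70.] [570.  10.  74.]
top 10 30 178 [525. -36.  10.] [571.  11.  30.]
top 30 50 38 [535. -39.  31.] [559.  10.  50.]
top 50 70 36 [524. -38.  50.] [569.  11.  70.]
top 70 120 12 [526. -39.  70.] [568.  11.  77.]
wrist lid [ 551.  -116.    29.8] 2770 15.9
```

The stand stays at y > -42, and the finger's back will be at -59, so it clears. Lid confirmed at (551,-116), rim top 15.9.

```bash
python3 -m handwheel '[[[-0.04,-0.2,0],0,1],[[-0.08,-0.4,0],0,1],[[-0.12,-0.6,0],0,1],[[-0.132,-0.698,0],0,1],[[-0.132,-0.698,0],0,1],[[-0.132,-0.698,0.2],0,1],[[-0.132,-0.698,0.4],0,1],[[-0.132,-0.698,0.55],0,1],[[-0.132,-0.698,0.6],0,1],[[-0.132,-0.698,0.611],0,1],[[-0.132,-0.698,0.611],0,1],[[-0.132,-0.698,0.611],0,-1],[[-0.132,-0.698,0.611],0,-1],[[-0.132,-0.698,0.611],0,-1],[[-0.132,-0.698,0.611],0,-1],[[-0.132,-0.698,0.611],0,-1],[[-0.132,-0.698,0.611],0,-1],[[-0.132,-0.698,0.611],0,-1],[[-0.132,-0.698,0.611],0,-1]]' 30
```

```text
time_s: 16.92
position: [553.7, -116.0, 3.7]
orientation: [0.002, -0.0, 1.0, -0.0]
ft_force: [-0.4, 0.8, 6.0]
opening: 0.684
```

```bash
python3 -m handwheel '[[[0,0,-0.1],0,-1],[[0,0,-0.3],0,-1],[[0,0,-0.5],0,-1],[[0.05,0.2,-0.5],0,-1],[[0.15,0.4,-0.5],0,-1],[[0.25,0.6,-0.5],0,-1],[[0.287,0.8,-0.5],0,-1],[[0.287,1,-0.5],0,-1],[[0.287,1,-0.5],0,-1],[[0.287,1,-0.5],0,-1],[[0.287,1,-0.5],0,-1]]'
python3 - <<'E'
from h import *
s=r.state();p=s["position"];print(p,s["opening"])
rims("wrist",{"held":(p[0]-2,p[1],p[2]+12,30)},"pics/w7.png")
E
```

```text
time_s: 18.3
position: [466.4, 182.0, 151.9]
orientation: [0.0, 0.001, 1.0, -0.001]
ft_force: [0.3, -0.4, -1.3]
opening: 0.684
[466.42908567 181.9860576  151.92249146] 0.6835742968432784
wrist held [463.8 182.3  30.3] 13160 164.0
```

View pics/w7.png

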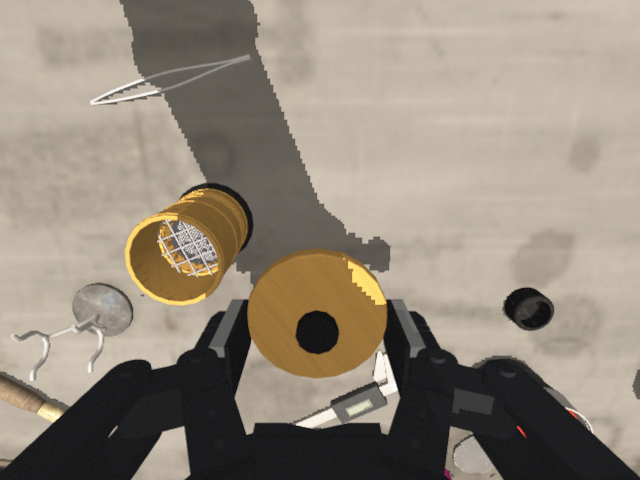

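The lid is held level, knob up (318,330); the stack at (190,245) is clear of it. It must go +11 in y and 148 down.

```bash
python3 -m handwheel '[[[-0.004,0.038,0],0,-1],[[-0.004,0.038,0.2],0,-1],[[-0.004,0.038,0.4],0,-1],[[-0.004,0.038,0.45],0,-1],[[-0.004,0.038,0.47],0,-1],[[-0.004,0.038,0.48],0,-1],[[-0.004,0.038,0.487],0,-1],[[-0.004,0.038,0.49],0,-1],[[-0.004,0.038,0.49],0,-1]]'
```

```text
time_s: 19.48
position: [467.5, 195.8, 5.3]
orientation: [0.0, -0.0, 1.0, 0.0]
ft_force: [-0.1, -0.1, -0.7]
opening: 0.682
```

```bash
python3 -m handwheel '[[[0,0,0.005],0,-1],[[0,0,0.005],0,-1],[[0,0,0.005],0,1],[[0,0,0.005],0,1],[[0,0,0.005],0,1],[[0,0,0.005],0,1],[[0,0,-0.2],0,1],[[0,0,-0.4],0,1],[[0,0,-0.6],0,1],[[0,-0.2,-0.6],0,1],[[0,-0.4,-0.6],0,1],[[0,-0.6,-0.6],0,1],[[0,-0.8,-0.6],0,1],[[0,-1,-0.6],0,1],[[0,-1,-0.6],0,1]]'
python3 -m handwheel '[[[-0.05,-0.2,0],0,1],[[-0.05,-0.4,0],0,1],[[-0.05,-0.6,0.1],0,1],[[-0.05,-0.61,0.1],0,1],[[-0.05,-0.61,0.1],0,1],[[-0.05,-0.61,0.1],0,1]]'
python3 - <<'E'
from h import *
s=r.state();p=s["position"];print(p,s["opening"])
rims("wrist",{"tin":(483,-290,18,23)},"pics/w8.png");rims("top",{"lid":(465,194,15,30)})
E
```

```text
time_s: 21.35
position: [466.1, -111.5, 185.2]
orientation: [0.0, 0.006, 1.0, -0.002]
ft_force: [-0.7, 0.8, -0.1]
opening: 1.001
time_s: 22.1
position: [483.9, -284.7, 155.2]
orientation: [0.001, -0.002, 1.0, 0.001]
ft_force: [0.3, -0.2, -0.4]
opening: 1.005
[ 483.89110979 -284.6761294   155.21431727] 1.0054481655996892
wrist tin [ 483.6 -291.2   23.1] 2434 19.1
top lid [464.5 197.   29.4] 414 15.4
```

View pics/w8.png

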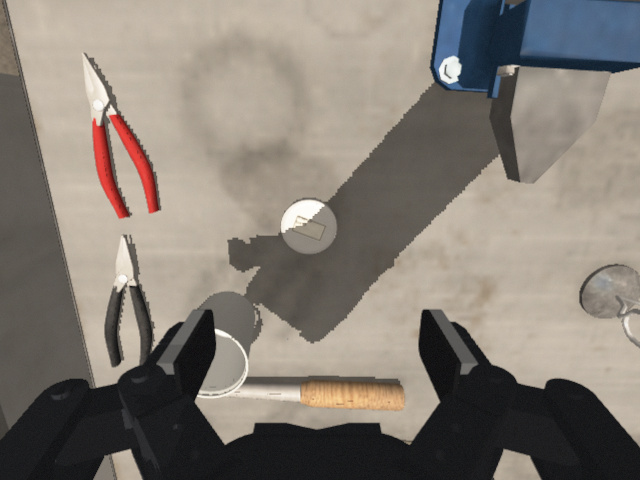

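The tin is at (309,226), beaker at (215,360), and nothing is in the way of the fingers. The lid measures (464.5,197) on the bench, which is good. Now the tin.

```bash
python3 -m handwheel '[[[0,-0.022,0.2],0,1],[[0,-0.022,0.4],0,1],[[0,-0.022,0.48],0,1],[[0,-0.022,0.513],0,1],[[0,-0.022,0.513],0,1],[[0,-0.022,0.513],0,-1],[[0,-0.022,0.513],0,-1],[[0,-0.022,0.513],0,-1],[[0,-0.022,0.513],0,-1],[[0,-0.022,0.513],0,-1],[[0,-0.022,0.513],0,-1],[[0,-0.022,0.513],0,-1],[[0,-0.022,0.513],0,-1],[[0,-0.022,0.513],0,-1],[[0,-0.022,0.513],0,-1]]' 30
```

```text
time_s: 24.08
position: [483.5, -294.3, 2.5]
orientation: [0.001, -0.0, 1.0, -0.0]
ft_force: [-1.0, 0.6, 6.0]
opening: 0.522
```

```bash
python3 -m handwheel '[[[0,0,-0.1],0,-1],[[0,0,-0.3],0,-1],[[0,0,-0.5],0,-1],[[0.062,0.2,-0.5],0,-1],[[0.062,0.4,-0.5],0,-1],[[0.062,0.6,-0.5],0,-1],[[0.062,0.8,-0.5],0,-1],[[0.062,0.95,-0.5],0,-1],[[0.062,0.97,-0.5],0,-1],[[0.062,0.97,-0.5],0,-1],[[0.062,0.97,-0.5],0,-1]]'
python3 - <<'E'
from h import *
s=r.state();p=s["position"];print(p,s["opening"])
rims("wrist",{"held":(p[0],p[1],p[2]+16,23),"coarse":(465.5,93.7,91,30)},"pics/w9.png")
E
```

```text
time_s: 25.45
position: [463.8, -5.1, 151.0]
orientation: [0.0, 0.001, 1.0, -0.0]
ft_force: [0.4, -0.2, -0.9]
opening: 0.521
[463.75883478  -5.10575666 151.03676083] 0.5213210297092087
wrist held [463.1  -4.3  23.9] 9663 167.6
wrist coarse [463.5  91.4  30.2] 2118 91.3
```

View pics/w9.png

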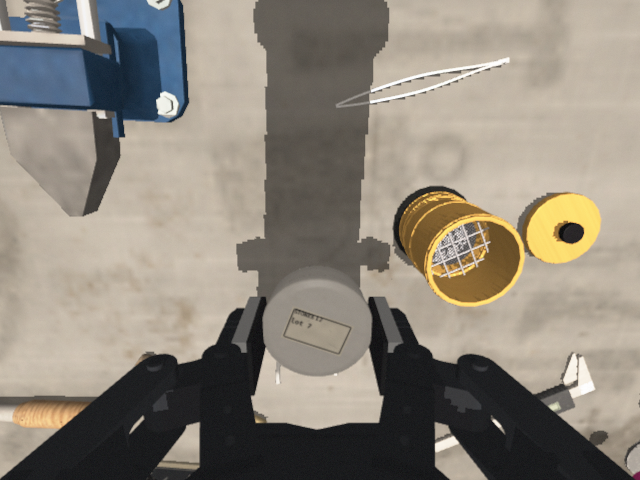

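The tin is held level at (318,320); stack and lid stand undisturbed at (465,250) and (565,228). It must go +4 in y and 149 down.

```bash
python3 -m handwheel '[[[-0.003,0.014,0.1],0,-1],[[-0.003,0.014,0.3],0,-1],[[-0.003,0.014,0.43],0,-1],[[-0.003,0.014,0.47],0,-1],[[-0.003,0.014,0.485],0,-1],[[-0.003,0.014,0.492],0,-1],[[-0.003,0.014,0.496],0,-1],[[-0.003,0.014,0.496],0,-1]]'
```

```text
time_s: 26.5
position: [466.0, 1.1, 3.1]
orientation: [0.002, -0.0, 1.0, 0.0]
ft_force: [0.1, -1.5, 3.0]
opening: 0.52
```

```bash
python3 -m handwheel '[[[0,0,0],0,0.35],[[0,0,0],0,0.35],[[0,0,0],0,0.35],[[0,0,0],0,0.35],[[0,0,-0.2],0,0.35],[[0,0,-0.4],0,0.35],[[0,0,-0.6],0,1],[[-0.05,-0.2,-0.6],0,1],[[-0.1,-0.4,-0.6],0,1],[[-0.2,-0.6,-0.6],0,1],[[-0.3,-0.8,-0.6],0,1],[[-0.36,-1,-0.6],0,1],[[-0.36,-1,-0.6],0,1]]'
python3 -m handwheel '[[[0,-0.1,0],0,1],[[0,-0.22,0],0,1],[[0,-0.22,0],0,1],[[0,-0.22,0],0,1],[[0,-0.22,0],0,1]]'
python3 - <<'E'
from h import *
s=r.state();p=s["position"];print(p,s["opening"])
rims("wrist",{"beaker":(573,-366,74,31.5)},"pics/w10.png");rims("top",{"tin":(465,1,18,23),"stack":(465,94,91,30)})
E
```

```text
time_s: 28.12
position: [571.3, -304.4, 180.6]
orientation: [-0.001, 0.003, 1.0, -0.002]
ft_force: [-0.9, 0.5, -0.7]
opening: 1.004
time_s: 28.75
position: [574.0, -362.0, 182.1]
orientation: [0.0, -0.002, 1.0, 0.001]
ft_force: [0.8, 0.5, -0.1]
opening: 1.001
[ 573.98521587 -361.96712247  182.06656072] 1.001130293624361
wrist beaker [ 573.5 -367.1   31.3] 1155 73.6
top tin [465.6   2.6  22.5] 278 18.5
top stack [463.3  95.7  30. ] 125 90.7
```

The tin stands 93 mm right of the stack. Now the beaker, at (573.5,-367).

```bash
python3 -m handwheel '[[[0,-0.017,0.1],0,1],[[0,-0.017,0.3],0,1],[[0,-0.017,0.44],0,1],[[0,-0.017,0.487],0,1],[[0,-0.017,0.487],0,1],[[0,-0.017,0.487],0,-1],[[0,-0.017,0.487],0,-1],[[0,-0.017,0.487],0,-1],[[0,-0.017,0.487],0,-1],[[0,-0.017,0.487],0,-1],[[0,-0.017,0.487],0,-1],[[0,-0.017,0.487],0,-1]]' 25
python3 -m handwheel '[[[0,0,-0.1],0,-1],[[0,0,-0.3],0,-1],[[0,0,-0.5],0,-1],[[0,0.2,-0.5],0,-1],[[0,0.4,-0.5],0,-1],[[0,0.6,-0.5],0,-1],[[0,0.8,-0.5],0,-1],[[0,1,-0.5],0,-1],[[0,1,-0.5],0,-1]]'
python3 -m handwheel '[[[0.01,0.2,0],0,-1],[[0.025,0.4,0],0,-1],[[0.025,0.53,0],0,-1],[[0.025,0.53,0],0,-1],[[0.025,0.53,0],0,-1],[[0.025,0.53,0],0,-1]]'
python3 - <<'E'
from h import *
s=r.state();p=s["position"];print(p,s["opening"])
rims("wrist",{"held":(p[0]-1,p[1],p[2]+38,31),"coarse":(465,94,91,30)},"pics/w11.png")
E
```

```text
time_s: 30.35
position: [574.7, -370.8, 39.0]
orientation: [0.002, -0.001, 1.0, -0.001]
ft_force: [-0.6, -0.4, 6.0]
opening: 0.717
time_s: 31.48
position: [573.3, -60.5, 186.1]
orientation: [0.0, -0.007, 1.0, 0.003]
ft_force: [-1.3, -1.1, -1.0]
opening: 0.713
time_s: 32.22
position: [565.3, 86.3, 186.3]
orientation: [0.0, 0.002, 1.0, -0.001]
ft_force: [0.2, -0.8, -0.0]
opening: 0.714
[565.34968182  86.26799766 186.31300101] 0.7135904927271235
wrist held [564.5  86.4  32.1] 4509 222.6
wrist coarse [463.8  94.5  30.4] 1984 91.4
```

View pics/w11.png

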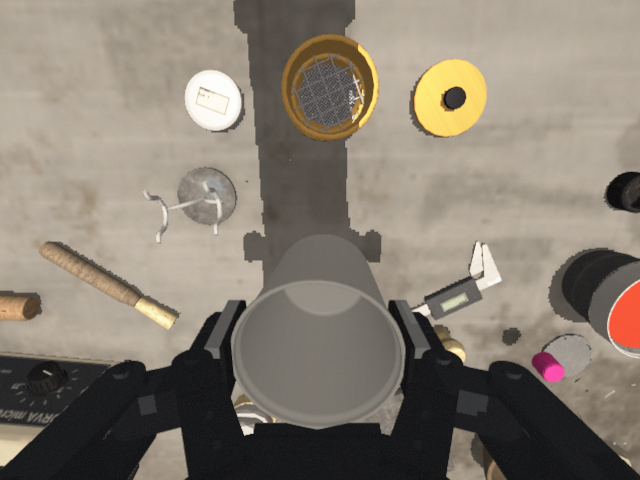

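The beaker is held upright at (318,350). Tin (213,100), stack (330,88) and lid (450,98) stand in line. It must go +1 in x, +8 in y and 147 down.

```bash
python3 -m handwheel '[[[-0.004,0.026,0.1],0,-1],[[-0.004,0.026,0.3],0,-1],[[-0.004,0.026,0.43],0,-1],[[-0.004,0.026,0.465],0,-1],[[-0.004,0.026,0.48],0,-1],[[-0.004,0.026,0.487],0,-1],[[-0.004,0.026,0.49],0,-1],[[-0.004,0.026,0.49],0,-1]]'
```

```text
time_s: 33.28
position: [566.9, 97.2, 39.9]
orientation: [0.001, -0.001, 1.0, 0.0]
ft_force: [0.6, -0.1, -0.7]
opening: 0.717
```

Release, rise, move left out of the way and check.

```bash
python3 -m handwheel '[[[0,0,0.004],0,-1],[[0,0,0.004],0,-1],[[0,0,0.004],0,1],[[0,0,0.004],0,1],[[0,0,0.004],0,1],[[0,0,0.004],0,1],[[0,0,-0.1],0,1],[[0,0,-0.3],0,1],[[0,0,-0.5],0,1],[[0,0.15,-0.6],0,1],[[0,0.15,-0.6],0,1],[[0,0.15,-0.6],0,1]]'
python3 - <<'E'
from h import *
s=r.state();p=s["position"];print(p,s["opening"])
G={"lid":(465,196,15,30),"beaker":(566,95,74,31),"coarse":(465,94,91,30),"tin":(465,2,18,23)}
rims("wrist",G,"pics/w12.png");rims("top",G);rims("scene",G,"pics/s12.png")
E
```

```text
time_s: 34.78
position: [565.7, 141.8, 218.4]
orientation: [-0.0, -0.001, 1.0, -0.0]
ft_force: [-0.2, 0.1, -0.7]
opening: 1.003
[565.72417139 141.76832845 218.43631401] 1.0034310996048437
wrist lid [465.2 195.8  29.7] 3290 15.9
wrist beaker [565.9 101.2  31.4] 906 73.6
wrist coarse [463.9  94.5  30.5] 1545 91.3
wrist tin [466.2   1.6  23.1] 2260 19.0
top beaker [565.4 102.7  30.9] 74 73.2
top coarse [463.4  95.4  29.8] 111 90.7
top tin [465.6   2.7  22.5] 275 18.7
scene lid [455.7 194.   21.9] 103 13.7
scene beaker [565.   99.9  31.9] 78 71.9
scene coarse [463.4  91.3  31. ] 112 88.8
scene tin [ 4.66e+02 -3.00e-01  2.19e+01] 109 17.1
```

View pics/s12.png

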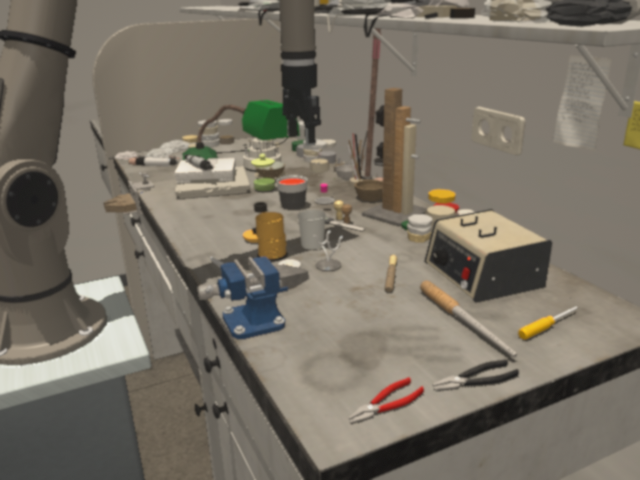

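All places check out: the stack at (271,235) stands straight, with the beaker behind it at (312,228) and the gripper clear. Handing in.

```bash
python3 -c "
from rig import r
print(r.close_job())"
```

```text
the job is handed in; nothing more can be done
None
```

The sieving place is set up and the job is handed in, at about 35 s on the robot's clock (limit 128 s). No verdict is reported back. My last checks put everything within the limits.

| Item | Last check | Wanted |
|---|---|---|
| Fine sieve | rim top 48.5 mm, within about 2 mm of the receiver's centre | 48 mm, within 5 mm |
| Coarse sieve | rim top 91 mm, within about 2 mm of the fine sieve's centre | 91 mm, within 5 mm |
| Lid, knob up | about 101 mm left | 100 ± 15 mm |
| Tin | about 93 mm right | 93 ± 15 mm |
| Beaker | about 102 mm behind, about 7 mm left of centre | 101.5 ± 15 mm, 0 ± 15 mm across |

The lid, tin and beaker stand flat on the bench. The gripper is open and clear of everything.

- **Scene camera:** it read about 2–4 mm off the other two cameras in y, and about 2 mm low. I relied on the top and wrist cameras, which agreed within about 2 mm.
- **Lid in the last scene picture:** that camera's lid fit (x 455.7) is not usable because the stack partly hides it. The wrist view gave (465, 196).

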